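# Seat the temperature probe in the inclined calibration well

## Task

Take the black-handled temperature probe out of its blue parking block and slide it, tip first, into the inclined metal calibration well. Push it gently on against the stiff plug inside until it meets the firm stop and is fully home, without forcing the sprung stop back, then let go and leave it seated there. Do not disturb the small bottles and the beaker standing around.

Things in the scene. Friction and masses are not known exactly. Their poses are not given: they have to be found in the camera images.
- probe_grip (a point): Temperature probe, 143 mm long, 100 g: steel rod 16 mm thick, 95 mm long (last 5 mm tapers to 11 mm), then a black round handle 26 mm thick, 48 mm long, with two yellow rings. At the start it stands upright in the parking block (may lean 3 degrees). This point: on its axis, in the handle, 118 mm from the tip, 25 mm below the top; grip here. z runs from tip to handle.
- probe_tip (a point): The lower end of the probe's rod, on its axis; z runs from here to the handle.
- park: Blue parking block, fixed, 80 x 80 x 50 mm on a thin dark foot 86 mm wide, origin at the centre of its underside, with one round upright hole 19 mm wide and 42 mm deep in the middle of its top; the probe stands in it on the floor of the hole, 8 mm above the worktop, so the handle is 103 to 151 mm above the worktop.
- well_mouth (a point): Centre of the open mouth of the calibration well: steel tube 30 mm outside, 18 mm bore (2 mm wider than the rod), with a brass flared lip 36 mm across that guides a tip up to about 2 mm off. z points out of the mouth along the well's axis, which leans 30 degrees from vertical towards the robot's side; y is level. The mouth is about 119 mm above the worktop.
- station: Stand of the well, fixed: grey base plate 130 x 96 x 12 mm, two aluminium cheeks that carry the tube; origin at the centre of its underside; turned up to 0.35 rad. A hidden stop in the well, set differently each time, ends the plug's travel: the probe fully home has its tip 50 to 74 mm below the mouth and its handle still 21 to 45 mm clear of it.
- plug (a joint): How far the orange plug in the well's bore has been pushed in, in m: it starts at 0 to 0.006, and 0.030 is against the hidden stop (home). It slides with about 5 N of friction, stays where it is left, does not spring back, and is not moved by the probe's own weight.
- overload (a joint): How far the stop in the well has been forced back on its stiff overload spring, in m: 0 as long as the push is below about 26 N, then about 1.7 mm more for each further newton. It springs back. It must not be forced back by more than 3 mm.
- vial_green: Bystander: small white bottle with a green cap, 38 mm in diameter, 66 mm tall, origin at the centre of its underside. Leave it alone.
- beaker_100: Bystander: small glass beaker, 53 mm in diameter, 68 mm tall, origin at the centre of its underside. Leave it alone.
- reagent_amber: Bystander: amber bottle with a black cap, 60 mm in diameter, 125 mm tall, origin at the centre of its underside. Leave it alone.
Things that resemble listed ones, but are neither listed nor needed, are in the scene too. Leave any orange look-alike of the part that bears probe_grip alone. Of the things shaped like the station, the grey one is meant.

How it is judged (in metres and radians):
On the way:
1. the probe's tip is in the well, 10 mm or more below the mouth, in line with it, before the plug has been pushed 15 mm (x of probe_tip in the frame of well_mouth between -0.004 and 0.004 m and y of probe_tip in the frame of well_mouth between -0.004 and 0.004 m and angle between the z axis of probe_tip and the z axis of well_mouth, either way round below 0.08 rad and z of probe_tip in the frame of well_mouth below -0.01 m and value of joint plug below 0.015 m), for 0.1 s.
At the end, for the whole second after the job is handed in: The probe rests in the well, released: its tip within 4 mm of the well's axis and at least 47 mm below the mouth, its axis within 0.08 rad of the well's, and the plug within 2 mm of its stop (joint plug above 0.028) (x of probe_tip in the frame of well_mouth between -0.004 and 0.004 m and y of probe_tip in the frame of well_mouth between -0.004 and 0.004 m and angle between the z axis of probe_tip and the z axis of well_mouth, either way round below 0.08 rad and value of joint plug above 0.028 m and z of probe_tip in the frame of well_mouth below -0.047 m); the robot touches nothing.
It fails at once if the sprung stop in the well is forced back by more than 3 mm (value of joint overload above 0.003 m).
It fails at once if something presses on the well or its stand with more than 70 N (contact force between station and anything else above 70 N).
It fails at once if a bystander (green-capped bottle, beaker, amber bottle) is moved more than 20 mm (distance of any of vial_green, beaker_100, reagent_amber from where it was at the start of the episode above 0.02 m).
It also fails if it takes over 40 s, if anything falls off the work surface, if the arm or the gripper's body presses on something with over 40 N, if the wrist force passes 120 N, or if a joint passes its speed limit or range.

## Robot

A 6-joint arm with a two-finger parallel gripper is mounted at the origin on a cart in front of the work surface, level with it; the furniture and walls round the work are solid. World frame = base frame: x ahead of the robot, y to its left, z up, the work surface at z = 0. Lengths are in m, angles in degrees, forces in N, time in s.
With the tool pointing down it reaches from about 0.225 to 0.875 m from the base axis. Payload 3.4 kg.
Tool frame: the origin (TCP) lies at the very end of the fingers, on their centre line; the grasp point (between the pads) lies hold_point_z behind it (hold_point_z is the distance from the TCP to the grasp point, in m); x points along the fingers, y is the direction in which the jaws open and shut, and the axes are right-handed (so a half turn about x gives the same grasp; the last joint's range is limited). The gripper opens to 85 mm and grips with 20 to 120 N. Pads are 22 mm wide; open, the fingers measure 114 mm over their backs; the gripper's body (76 mm by 85 mm) begins 54 mm behind the grasp point. The pads swing forward as they close: fully open they stand 13 mm farther back than shut.
Start: joints at [69.614, 15.808, 86.224, -0, 77.962, -6.933], TCP at [0.134, 0.559, 0.231] pointing down, gripper open.
Joint ranges: [-165.64, 165.64], [-43.16, 119.46], [12.63, 154.43], [-67.54, 247.53], [6.08, 155.33], [-154.97, 154.97]. Speed limits (degrees/s): [147.25, 147.25, 180, 180, 180, 180].

## Interface

Orientations are given as [roll, pitch, yaw] about the fixed x, y, z axes, in that order (R = Rz(yaw) Ry(pitch) Rx(roll)).
In Python, from cell import * gives the robot as it stands.
- The arm moves only by the shell command python3 -m inch 'ROWS' [FORCE]. ROWS is a JSON object of lists of equal length, an entry for each row: "claw": the finger opening in mm, from 0 to 85.4; "dp": the shift along the tool's x, y, z in mm, a list of three; "yaw": the turn about the tool's x in degrees. A call has 1 to 10 rows; each row is the pose to reach, as a shift and turn from the pose commanded when the call began, along the tool's axes at that moment; what a row does not reach only later rows make up. A row lasts 1/10 s, in which the tool goes at most 50 mm and 8.59 degrees, less where a joint would pass 70% of its speed; a pose out of reach is approached as far as the arm can. A call with a gripper value outside its range is refused whole. The fingers move at their own pace and stop on an object; FORCE is the grip in N (left out, the last holds). Time passes only in rows, so rows that repeat a pose let the fingers close. It gives the time, the measured TCP pose, the force and the opening at its end, in the units of the state.
- read_state(): the state, without advancing time (a new reading comes with each control period).
- capture(name): name is "side" or "top" or "wrist"; returns the picture (400x640x3 uint8, red, green, blue); there is no depth.
- camera_info(name): a dict with "fovy" (degrees; the focal length in pixels is half the picture's height over the tangent of half this angle, whatever the lens; pixels are square), "cx", "cy" (the principal point, pixels), "position" and "attitude" of the camera in the world. Camera axes: x right, y down, z forward; pixel columns grow to the right and rows downward; lengths in m; the calibration is good to about 2 mm. A picture is of the moment at which its call begins: read the wrist's pose just before it. camera_info takes no time and is no camera call; for the wrist camera it gives the pose at the moment of the call.
- job_done(): hands the job in, once; it reports no verdict.
Trained networks look in the newest picture that a camera, given by its name, has taken for a name from the list of things; names that differ only in an ending like _2 or _b are one class to them, and where a whole thing is asked for, a point or a joint stands for the part that bears it (a point fixed in the world has none). Each returns a list of dicts, best first, with "p" (0 to 1); they miss things now and then, are a little off and sometimes report something else, mostly with a low value. They report only what shows in the picture. A call takes as long as a camera call. They do not tell look-alikes from the thing itself.
- spot_in(camera, target): "centre" ([column, row] in pixels, amid what is visible of it).
The state is a dict: "time": time; "joint_pos": joint angles; "qd": joint speeds; "joint_efforts": joint torques, N m; "eef_pos": TCP position; "eef_rot": TCP orientation; "contact_force": force on the tool from outside, world axes, zero at the start; "torque": the same for the moment, N m; "gripper_width": finger opening in m.
Only numpy, scipy, OpenCV 4.12 (cv2) and the standard library are available. Lean on these libraries where they do the work, as an engineer would, in place of code of your own. Each camera call takes 0.05 s, during which the arm holds its last target.

## Working session

There is one attempt and no reset: what is moved stays moved. The work goes in short steps, Python scripts to look and compute and a shell command to move; the robot and the scene stay as the last step left them, time stands still between calls to the robot, and variables do not carry over. Pictures are saved under pics/ and viewed, and the job is handed in when it is done.

```bash
ls; mkdir -p pics; python3 - <<'E'
from cell import *
import cv2
print(read_state())
for n in ["side","top","wrist"]:
    im=capture(n); cv2.imwrite(f"pics/a_{n}.png",im[:,:,::-1]); print(n,camera_info(n))
    for t in ["probe_grip","park","station","vial_green","beaker_100","reagent_amber"]:
        if n!="wrist": print(t,[( [round(c) for c in d["centre"]],round(d["p"],2)) for d in spot_in(n,t)])
E
```

```text
pics
{'time': 0.0, 'joint_pos': array([ 6.96165808e+01,  1.58492315e+01,  8.62949306e+01,  8.26516879e-04,
        7.79633311e+01, -6.93376018e+00]), 'qd': array([-0.00291167, -0.06155815,  0.0188932 ,  0.001513  ,  0.03855692,
       -0.04096798]), 'joint_efforts': array([-9.79957331e-04, -4.16763031e+01, -2.45806038e+01, -4.13791204e-04,
        1.09003804e-02, -2.63154959e-05]), 'eef_pos': array([0.13356334, 0.55872718, 0.23042572]), 'eef_rot': array([ -97.36444163,   89.89250377, -110.81427372]), 'contact_force': array([0.94688514, 0.35833702, 0.56898159]), 'torque': array([ 0.01046262, -0.00125088,  0.02940707]), 'gripper_width': 0.0854228917645894}
side {'fovy': 49.280194794232656, 'cx': 321.8219157433725, 'cy': 197.68613420479358, 'position': array([ 0.47657329, -0.74255406,  0.77813392]), 'attitude': array([-130.2299796 ,    0.22804038,   -3.38863512])}
probe_grip [([327, 249], 0.79), ([371, 261], 0.57), ([384, 170], 0.35)]
park [([327, 277], 0.95)]
station [([253, 208], 0.67), ([316, 177], 0.57)]
vial_green [([325, 218], 0.9)]
beaker_100 [([411, 268], 0.85)]
reagent_amber [([382, 168], 0.79)]
top {'fovy': 45.23111613074151, 'cx': 325.4934635854882, 'cy': 198.03350297300247, 'position': array([0.431862  , 0.08250971, 1.19724253]), 'attitude': array([-175.6236684 ,    0.54986104,  -90.74478786])}
probe_grip [([414, 194], 0.6), ([428, 157], 0.45)]
park [([407, 199], 0.94)]
station [([320, 272], 0.94), ([267, 204], 0.76)]
vial_green [([335, 195], 0.55)]
beaker_100 [([414, 120], 0.67)]
reagent_amber [([272, 128], 0.63)]
wrist {'fovy': 58.34641386636303, 'cx': 320.5699238392136, 'cy': 198.91582333108548, 'position': array([0.05930099, 0.5765179 , 0.37413244]), 'attitude': array([ 1.62802598e+02, -3.95356125e-02,  7.65775653e+01])}
```

View pics/a_side.png

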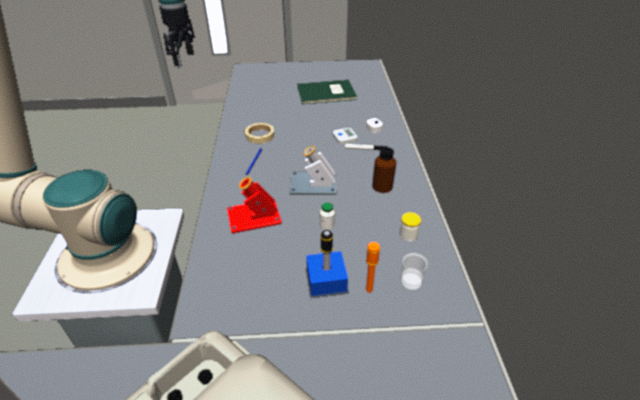

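View pics/a_top.png

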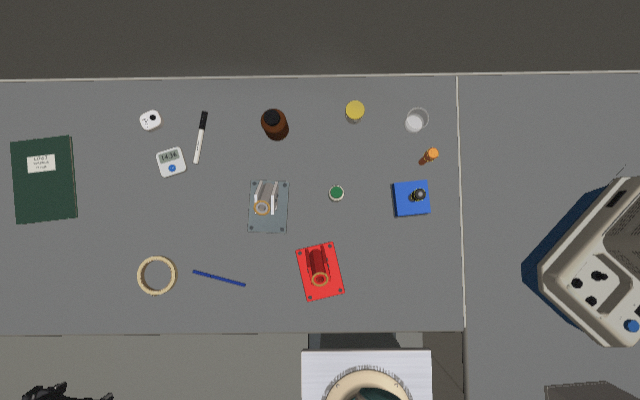

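View pics/a_wrist.png

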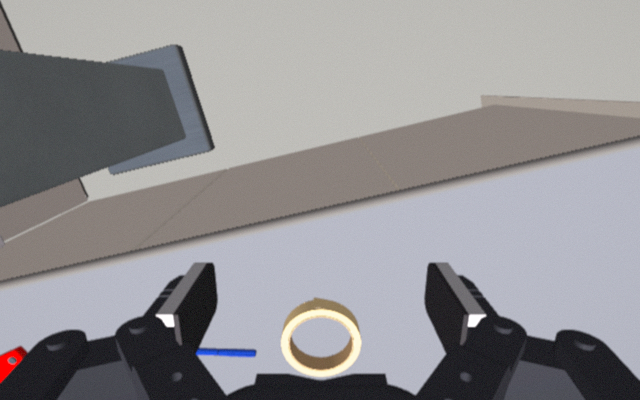

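Candidates: the probe is black-handled at side (327,249) / top (417,195) in the blue block. The orange one at side (371,265) / top (430,156) is the look-alike. The station is the grey one at side (316,177) / top (267,204); the red one at side (255,205) / top (320,272) is not it. I'll confirm in enlarged crops.

```bash
cat > h.py <<'E'
import numpy as np
from scipy.spatial.transform import Rotation as Ro
from scipy.optimize import least_squares
def cam(info):
    R=Ro.from_euler('xyz',info["attitude"],degrees=True).as_matrix()
    f=200/np.tan(np.radians(info["fovy"]/2))
    return R,np.array(info["position"]),f,info["cx"],info["cy"]
def proj(c,p):
    R,t,f,cx,cy=c; q=(np.asarray(p)-t)@R
    return np.stack([cx+f*q[...,0]/q[...,2],cy+f*q[...,1]/q[...,2]],-1)
def ray(c,uv):
    R,t,f,cx,cy=c; d=R@np.array([(uv[0]-cx)/f,(uv[1]-cy)/f,1]); return t,d
def plane(c,uv,z):
    t,d=ray(c,uv); return t+d*(z-t[2])/d[2]
def tri(cs,uvs):
    r=least_squares(lambda p:np.concatenate([proj(c,p)-uv for c,uv in zip(cs,uvs)]),[0.45,0.1,0.1])
    return r.x,r.fun
E
python3 - <<'E'
import cv2
t=cv2.imread("pics/a_top.png"); s=cv2.imread("pics/a_side.png")
a=cv2.resize(t[160:250,230:310],None,fx=6,fy=6,interpolation=cv2.INTER_CUBIC)
b=cv2.resize(s[135:205,280:350],None,fx=6,fy=6,interpolation=cv2.INTER_CUBIC)
cv2.imwrite("pics/b_st_top.png",a);cv2.imwrite("pics/b_st_side.png",b)
a=cv2.resize(t[145:225,385:445],None,fx=6,fy=6,interpolation=cv2.INTER_CUBIC)
b=cv2.resize(s[220:300,295:385],None,fx=6,fy=6,interpolation=cv2.INTER_CUBIC)
import numpy as np
cv2.imwrite("pics/b_pr.png",cv2.hconcat([a[:480],b[:480,:430]]))
E
```

```text
(no output)
```

View pics/b_st_top.png

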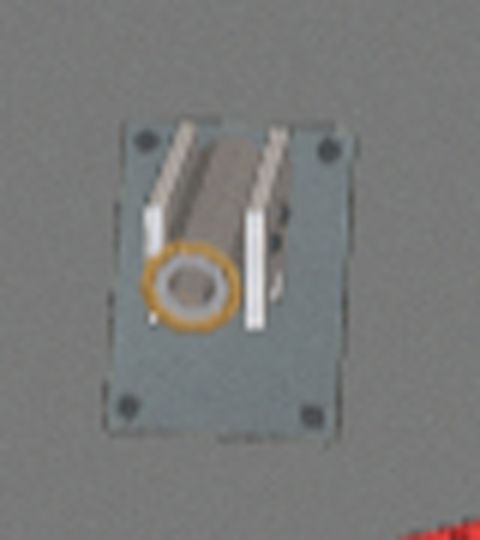

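View pics/b_st_side.png

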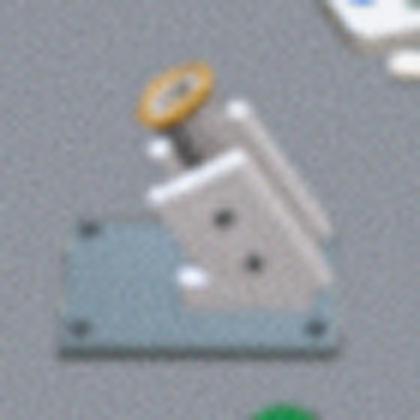

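View pics/b_pr.png

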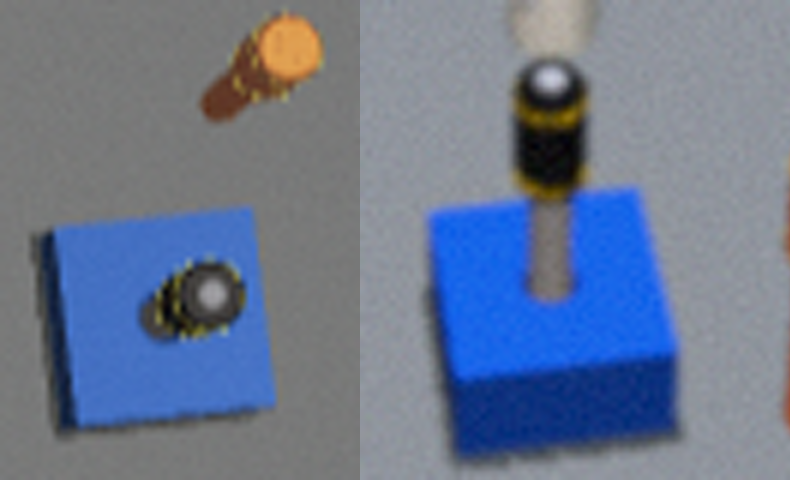

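```bash
python3 - <<'E'
from cell import *
from h import *
T=cam(camera_info("top"));S=cam(camera_info("side"))
g=lambda x,y,ox,oy:np.array([(x+.5)/6-.5+ox,(y+.5)/6-.5+oy])
np.set_printoptions(precision=4,suppress=True)
print("mouth",*tri([T,S],[g(191,286,230,160),g(177,96,280,135)]))
print("mouth top@.119",plane(T,g(191,286,230,160),.119),"side",plane(S,g(177,96,280,135),.119))
tb=[plane(T,g(x,y,230,160),.012) for x,y in [(147,141),(329,150),(128,406),(312,416)]]
print("bolts top",tb); 
for v in (tb[0]-tb[2],tb[1]-tb[3],): print(np.degrees(np.arctan2(v[1],v[0])),np.linalg.norm(v))
v=tb[0]-tb[1];print(np.degrees(np.arctan2(v[1],v[0]))-90,np.linalg.norm(v))
v=tb[2]-tb[3];print(np.degrees(np.arctan2(v[1],v[0]))-90,np.linalg.norm(v))
sb=[plane(S,g(x,y,280,135),.012) for x,y in [(90,229),(80,328),(316,328)]]
print("bolts side",sb); v=sb[2]-sb[1];print(np.degrees(np.arctan2(v[1],v[0])))
print("top of probe",*tri([T,S],[g(212,292,385,145),g(190,78,295,220)]))
print("rod@hole T",plane(T,g(157,318,385,145),.05),"S",plane(S,g(190,295,295,220),.05))
# park top corners
c=[plane(T,g(x,y,385,145),.05) for x,y in [(55,228),(253,209),(275,408),(80,428)]]
print("park",np.mean(c,0),[np.linalg.norm(c[i]-c[i-1]) for i in range(4)])
c=[plane(S,g(x-360,y,295,220),.05) for x,y in [(430,212),(640,190),(677,355),(455,382)]]
print("park S",np.mean(c,0),[np.linalg.norm(c[i]-c[i-1]) for i in range(4)])
st=read_state();R=Ro.from_euler('xyz',st["eef_rot"],degrees=True).as_matrix();print(R)
E
python3 -c "
import cell;print([n for n in dir(cell) if n[0]!='_'])
from cell import *
print(globals().get('hold_point_z'))"
```

```text
mouth [0.4965 0.2368 0.1164] [-0.0112 -0.3121 -0.3707  0.0385]
mouth top@.119 [0.4957 0.2364 0.119 ] side [0.4975 0.233  0.119 ]
bolts top [array([0.5624, 0.2697, 0.012 ]), array([0.5576, 0.1943, 0.012 ]), array([0.4529, 0.2777, 0.012 ]), array([0.4478, 0.202 , 0.012 ])]
-4.181928696006302 0.10978546647191217
-4.013463388963146 0.11005829580624524
-3.6442127045428947 0.0755819248059147
-3.8520828454767013 0.07590345522776312
bolts side [array([0.4544, 0.2793, 0.012 ]), array([0.4489, 0.2031, 0.012 ]), array([0.5582, 0.1961, 0.012 ])]
-3.6690198791548054
top of probe [ 0.5199 -0.1144  0.1527] [-0.0046 -0.1757 -0.1626  0.0182]
rod@hole T [ 0.5181 -0.1116  0.05  ] S [ 0.52   -0.1219  0.05  ]
park [ 0.518  -0.1151  0.05  ] [np.float64(0.08049804092548615), np.float64(0.07950238928471755), np.float64(0.07996390890947688), np.float64(0.07793600885768341)]
park S [ 0.5206 -0.1158  0.05  ] [np.float64(0.08049901873726378), np.float64(0.07945379867557442), np.float64(0.07950843149448794), np.float64(0.07905490308274965)]
[[ 0.      0.2327  0.9726]
 [ 0.0001  0.9726 -0.2327]
 [-1.      0.0001  0.    ]]
['MotionError', 'camera_info', 'capture', 'hold_point_z', 'job_done', 'read_state', 'spot_in']
0.0187
```

```bash
python3 -m inch '{"claw":[85,85,85,85,85,85,85,85,85,85],"dp":[[0,-30,28],[0,-65,61],[0,-100,94],[0,-135,127],[0,-170,160],[0,-205,193],[0,-240,226],[0,-275,259],[0,-310,292],[0,-345,325]],"yaw":[-4,-8,-9.6,-9.6,-9.6,-9.6,-9.6,-9.6,-9.6,-9.6]}'
cat >> h.py <<'E'
def to(st,p,heading=None):
    R=Ro.from_euler('xyz',st["eef_rot"],degrees=True).as_matrix()
    d=R.T@(np.array(p)-st["eef_pos"])*1000
    return d.round(1), R[:,1].round(4), np.degrees(np.arctan2(R[1,1],R[0,1])).round(2)
E
python3 -c "
from cell import *;from h import *
s=read_state();print(s['time'],s['eef_pos'],s['eef_rot'],to(s,[.52,-.1145,.23]),s['qd'])"
```

```text
time: 1.75
eef_pos: [0.3703, 0.1464, 0.2317]
eef_rot: [26.0, 89.9, 22.2]
contact_force: [1.8, 1.3, 0.6]
gripper_width: 0.0854
1.75 [0.37025213 0.14637008 0.23172456] [26.00387313 89.91189191 22.15412414] (array([   1.8, -250.2,  166.9]), array([6.710e-02, 9.977e-01, 7.000e-04]), np.float64(86.15)) [-68.39694253   4.39075195  -4.57367735   0.35539822  -0.70495745
 -67.65476811]
```

```bash
python3 -m inch '{"claw":[85,85,85,85,85,85,85,85,85,85],"dp":[[0,-35,24],[0,-75,50],[0,-115,77],[0,-155,104],[0,-195,130],[0,-230,154],[0,-251,167],[0,-251,167],[0,-251,167],[0,-251,167]],"yaw":[0,0,0,0,0,0,0,0,0,0]}'
python3 - <<'E'
from cell import *;from h import *
import cv2
s=read_state();print(s['time'],s['eef_pos'],s['eef_rot'],to(s,[.52,-.1145,.23]))
im=capture("wrist");cv2.imwrite("pics/c_w.png",im[:,:,::-1])
c=cam(camera_info("wrist"));print(proj(c,np.array([[.5199,-.1144,.151],[.519,-.1153,.05],[.519,-.1153,.103]])))
im=capture("side");cv2.imwrite("pics/c_s.png",im[:,:,::-1])
E
```

```text
time: 2.75
eef_pos: [0.5186, -0.1125, 0.2313]
eef_rot: [130.0, 89.9, 126.2]
contact_force: [-1.2, 0.2, -0.4]
gripper_width: 0.0852
2.75 [ 0.51861689 -0.11249982  0.2312747 ] [129.96736009  89.93690076 126.15182317] (array([ 1.3, -1.9,  1.5]), array([6.650e-02, 9.978e-01, 8.000e-04]), np.float64(86.18))
[[317.77887874 211.73356724]
 [317.42363309 175.01352227]
 [316.94009523 190.61888374]]
```

View pics/c_w.png

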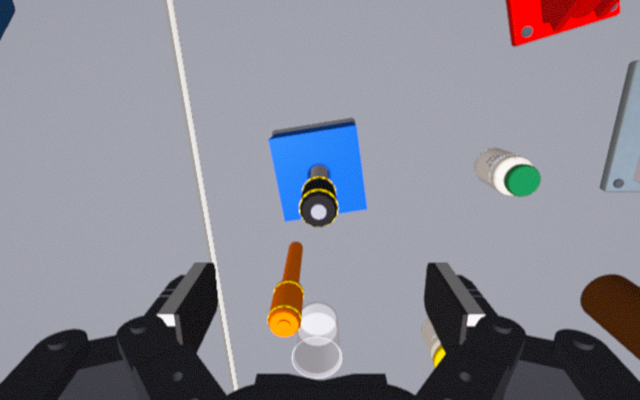

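View pics/c_s.png

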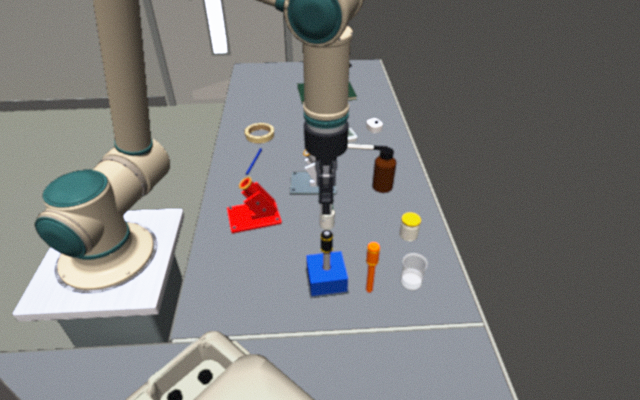

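```bash
python3 -m inch '{"claw":[85,85,85,85,30,20,20,20,20,20],"dp":[[40,-1,1],[80,-1,1],[115,-1,1],[125,-1,1],[125,-1,1],[125,-1,1],[125,-1,1],[125,-1,1],[125,-1,1],[125,-1,1]],"yaw":[0,0,0,0,0,0,0,0,0,0]}' 25
python3 -m inch '{"claw":[20,20,20,20],"dp":[[0,0,0],[0,0,0],[0,0,0],[0,0,0]],"yaw":[0,0,0,0]}' 25
python3 - <<'E'
from cell import *;from h import *
import cv2
s=read_state();print(s['time'],s['eef_pos'],s['eef_rot'],s['gripper_width'],s['contact_force'])
im=capture("wrist");cv2.imwrite("pics/d_w.png",im[:,:,::-1])
im=capture("side");cv2.imwrite("pics/d_s.png",cv2.resize(im[180:310,250:400,::-1],None,fx=4,fy=4))
E
```

```text
time: 3.85
eef_pos: [0.5215, -0.1148, 0.1079]
eef_rot: [-5.7, 89.8, -9.5]
contact_force: [0.3, 0.7, 7.5]
gripper_width: 0.0252
time: 4.25
eef_pos: [0.5215, -0.1148, 0.1079]
eef_rot: [-5.4, 89.8, -9.3]
contact_force: [-0.4, 1.2, 6.5]
gripper_width: 0.0255
4.25 [ 0.52146883 -0.11481883  0.10794008] [-5.38592079 89.81056533 -9.256899  ] 0.025468080500708243 [-0.41471228  1.20051547  6.48055938]
```

View pics/d_w.png

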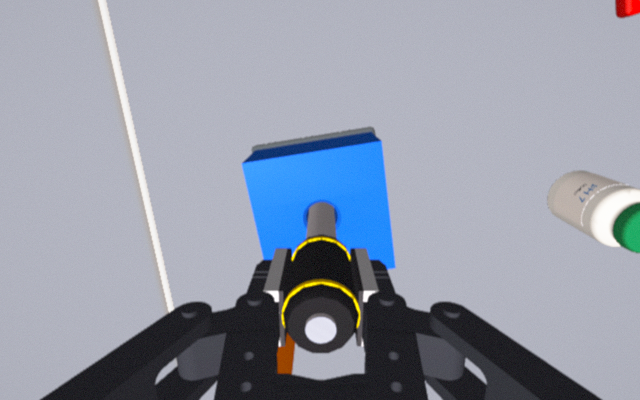

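View pics/d_s.png

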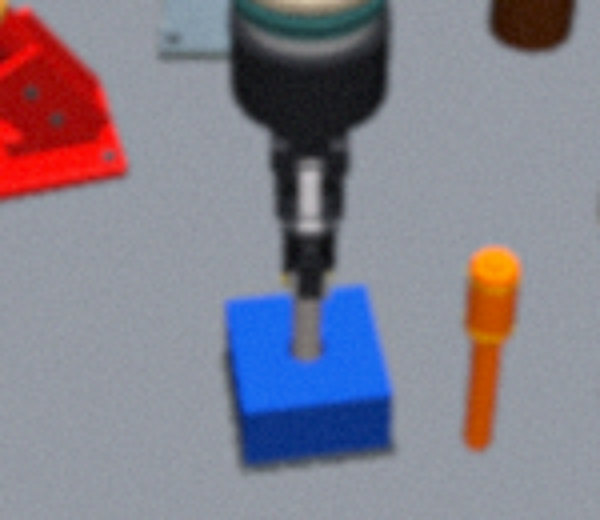

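```bash
python3 -m inch '{"claw":[20,20,20,20],"dp":[[-12,0,-1],[-24,0,-2],[-31,0,-2],[-31,0,-2]],"yaw":[0,0,0,0]}' 25
python3 - <<'E'
from cell import *;from h import *
import cv2
s=read_state();print(s['time'],s['eef_pos'],s['eef_rot'],s['gripper_width'],s['contact_force'])
im=capture("wrist");cv2.imwrite("pics/e_w.png",im[:,:,::-1])
im=capture("side");cv2.imwrite("pics/e_s.png",cv2.resize(im[180:310,250:400,::-1],None,fx=4,fy=4))
E
```

```text
time: 4.75
eef_pos: [0.5193, -0.1148, 0.139]
eef_rot: [-15.6, 89.8, -19.4]
contact_force: [1.2, 0.5, 0.2]
gripper_width: 0.0254
4.75 [ 0.51925977 -0.11483774  0.13901424] [-15.57005913  89.81612347 -19.42122512] 0.02539743455060198 [1.23700855 0.47368907 0.1805258 ]
```

View pics/e_s.png

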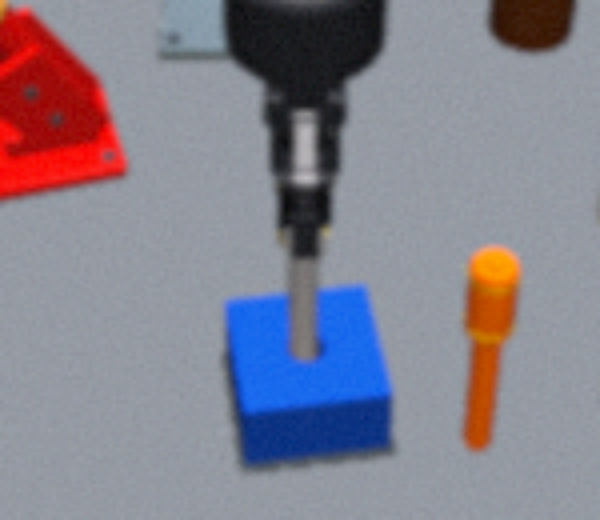

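The probe lifted and is held upright, its tip about 11 mm inside the hole. Next I pivot it in the grasp against the hole's rim.

```bash
python3 -m inch '{"claw":[20,20,20,20,20],"dp":[[0,0,-5],[0,0,-10],[0.5,0,-14],[1,0,-18],[1,0,-18]],"yaw":[0,0,0,0,0]}' 20
python3 -m inch '{"claw":[20,20,20,20,20],"dp":[[1,0,-5],[2,0,-10],[3.5,0,-15],[5,0,-19],[5,0,-19]],"yaw":[0,0,0,0,0]}' 20
python3 - <<'E'
from cell import *;from h import *
import cv2
s=read_state();print(s['time'],s['eef_pos'],s['eef_rot'],s['gripper_width'],s['contact_force'])
im=capture("side");cv2.imwrite("pics/f_s.png",cv2.resize(im[180:310,250:400,::-1],None,fx=4,fy=4))
E
```

```text
time: 5.35
eef_pos: [0.4993, -0.1131, 0.1361]
eef_rot: [167.8, 89.9, 164.0]
contact_force: [1.8, 0.1, 0.7]
gripper_width: 0.0255
time: 5.85
eef_pos: [0.4803, -0.1119, 0.131]
eef_rot: [175.9, 89.9, 172.1]
contact_force: [2.3, 0.4, 0.4]
gripper_width: 0.0251
5.85 [ 0.4802909  -0.11187183  0.13101309] [175.94460767  89.92245741 172.08905483] 0.02511542586561553 [2.30203061 0.39079229 0.43200456]
```

View pics/f_s.png

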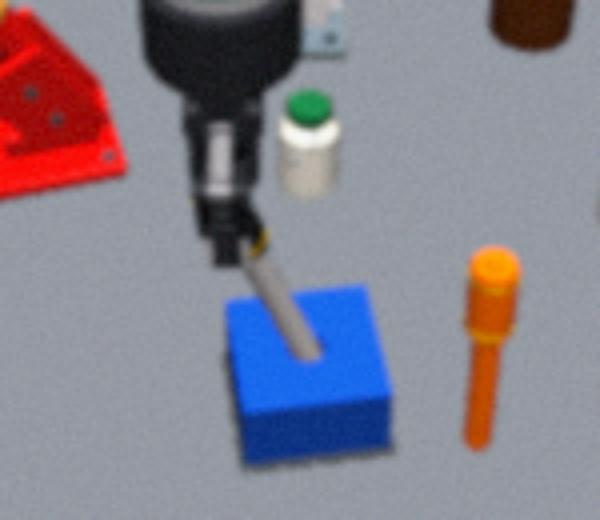

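Pivoting works, at about 20° with low forces. Continuing to 30–31°.

```bash
python3 -m inch '{"claw":[20,20,20,20,20,20],"dp":[[1.5,0,-4],[3,0,-8],[5,0,-12],[7,0,-16],[8.5,0,-19.5],[8.5,0,-19.5]],"yaw":[0,0,0,0,0,0]}' 20
cat > tilt.py <<'E'
from cell import *;from h import *
import cv2,sys
n=sys.argv[1]
s=read_state();print(s['time'],s['eef_pos'],s['eef_rot'],s['gripper_width'],s['contact_force'])
c=cam(camera_info("side"))
im=capture("side")
R=Ro.from_euler('xyz',s["eef_rot"],degrees=True).as_matrix()
g=s["eef_pos"]-0.0187*R[:,0]
e=np.array([R[0,2],R[1,2],0]);e/=np.linalg.norm(e)
big=cv2.resize(im[:,:,::-1],None,fx=1,fy=1).copy()
p=proj(c,g);u0=int(p[0]-60);v0=int(p[1]-40)
crop=cv2.resize(big[v0:v0+110,u0:u0+120],None,fx=5,fy=5,interpolation=cv2.INTER_CUBIC)
cv2.imwrite(f"pics/{n}.png",crop)
for th in (26,28,30,32,34):
    a=np.array([0,0,1])*np.cos(np.radians(th))-e*np.sin(np.radians(th))
    q=proj(c,np.array([g-.03*a,g-.09*a,g-.118*a]))
    print(th,((q-[u0,v0]+.5)*5-.5).round(0).tolist(),"tip",(g-.118*a).round(4))
print("offset",u0,v0)
E
python3 tilt.py g_s
```

```text
time: 6.5
eef_pos: [0.4611, -0.1106, 0.1224]
eef_rot: [173.5, 89.9, 169.6]
contact_force: [2.1, -0.1, 0.7]
gripper_width: 0.0255
6.5 [ 0.4610677  -0.11059434  0.12239266] [173.4616777   89.93826316 169.60414904] 0.02549901589559397 [ 2.07720455 -0.13856909  0.69252939]
26 [[337.0, 251.0], [402.0, 337.0], [430.0, 375.0]] tip [ 0.5127 -0.1141  0.035 ]
28 [[340.0, 250.0], [408.0, 335.0], [439.0, 373.0]] tip [ 0.5164 -0.1143  0.0369]
30 [[342.0, 249.0], [415.0, 333.0], [447.0, 370.0]] tip [ 0.52   -0.1146  0.0389]
32 [[344.0, 248.0], [421.0, 330.0], [455.0, 366.0]] tip [ 0.5235 -0.1148  0.041 ]
34 [[346.0, 247.0], [427.0, 327.0], [463.0, 363.0]] tip [ 0.5269 -0.115   0.0433]
offset 237 196
```

View pics/g_s.png

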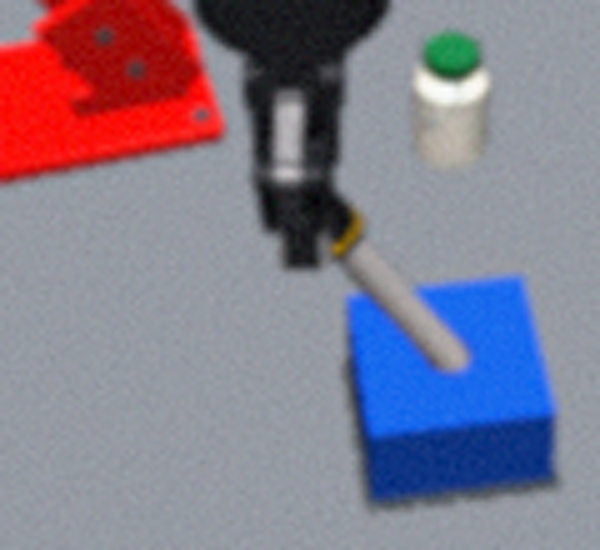

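```bash
python3 -m inch '{"claw":[15,15,15,15,15,15,15,15],"dp":[[0,0,0],[-9,0,-5],[-18,0,-10],[-35,0,-20],[-60,0,-30],[-90,0,-40],[-90,0,-40],[-90,0,-40]],"yaw":[0,0,0,0,0,0,0,0]}' 35
cat >> tilt.py <<'E'
ct=cam(camera_info("top")); it=capture("top"); cv2.imwrite(f"pics/{n}_top.png",it[:,:,::-1]); cv2.imwrite(f"pics/{n}_full.png",im[:,:,::-1]); cv2.imwrite(f"pics/{n}_w.png",capture("wrist")[:,:,::-1])
E
python3 tilt.py h_s
```

```text
time: 7.35
eef_pos: [0.4211, -0.1079, 0.2133]
eef_rot: [-79.6, 90.0, -83.4]
contact_force: [0.6, -0.3, -1.8]
gripper_width: 0.0252
7.35 [ 0.4210813  -0.10785492  0.21330809] [-79.55875926  89.98129833 -83.42222531] 0.025162567134951783 [ 0.58694675 -0.32692697 -1.80916786]
26 [[343.0, 259.0], [416.0, 358.0], [448.0, 401.0]] tip [ 0.4727 -0.1113  0.126 ]
28 [[345.0, 258.0], [422.0, 355.0], [457.0, 398.0]] tip [ 0.4764 -0.1116  0.1278]
30 [[347.0, 257.0], [429.0, 352.0], [465.0, 394.0]] tip [ 0.4799 -0.1118  0.1298]
32 [[350.0, 256.0], [436.0, 350.0], [474.0, 391.0]] tip [ 0.4835 -0.1121  0.1319]
34 [[352.0, 255.0], [442.0, 347.0], [482.0, 387.0]] tip [ 0.4869 -0.1123  0.1342]
offset 214 162
```

View pics/h_s.png

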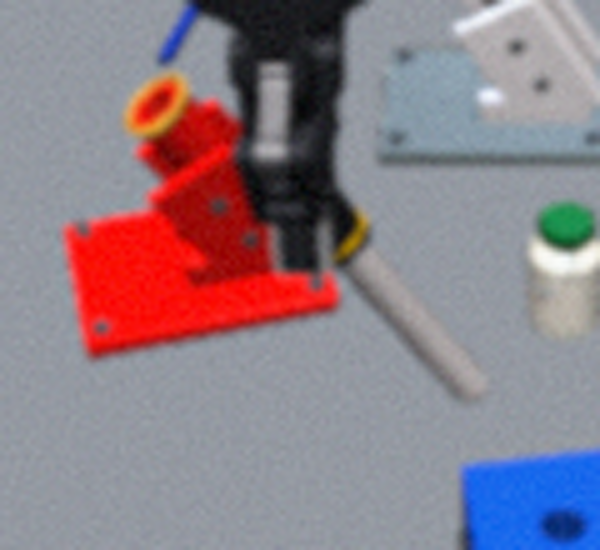

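View pics/h_s_w.png

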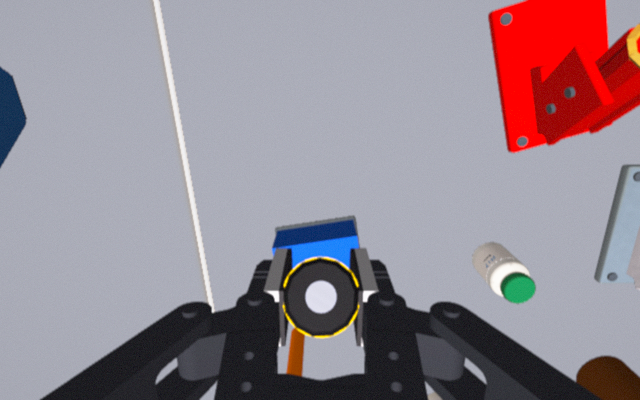

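View pics/h_s_top.png

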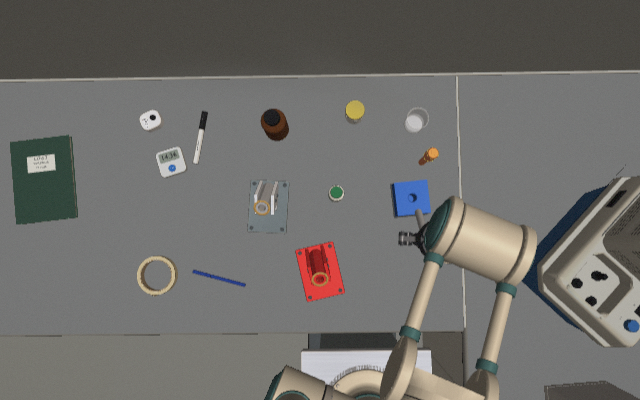

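```bash
python3 - <<'E'
from cell import *;from h import *
import cv2
im=cv2.imread("pics/h_s.png"); im2=cv2.imread("pics/h_s_full.png")
# side: rod pixel segmentation in the crop region, colour near grey-brown
c=im2[205:250,275:320].astype(int)
cv2.imwrite("pics/i1.png",cv2.resize(im2[205:250,275:320],None,fx=12,fy=12,interpolation=cv2.INTER_CUBIC))
t=cv2.imread("pics/h_s_top.png");cv2.imwrite("pics/i2.png",cv2.resize(t[195:255,390:440],None,fx=10,fy=10,interpolation=cv2.INTER_CUBIC))
E
```

```text
(no output)
```

View pics/i1.png

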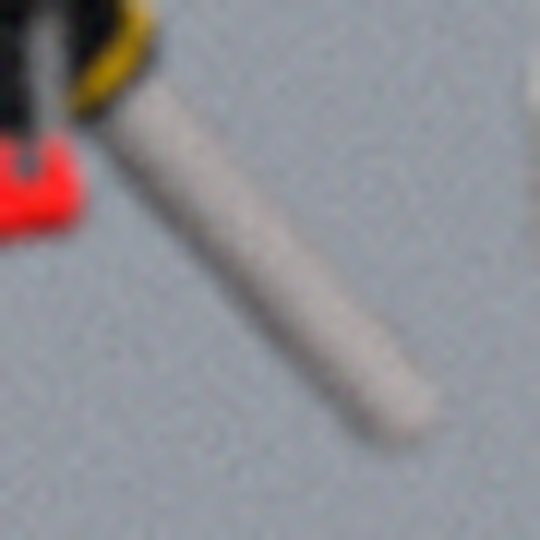

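View pics/i2.png

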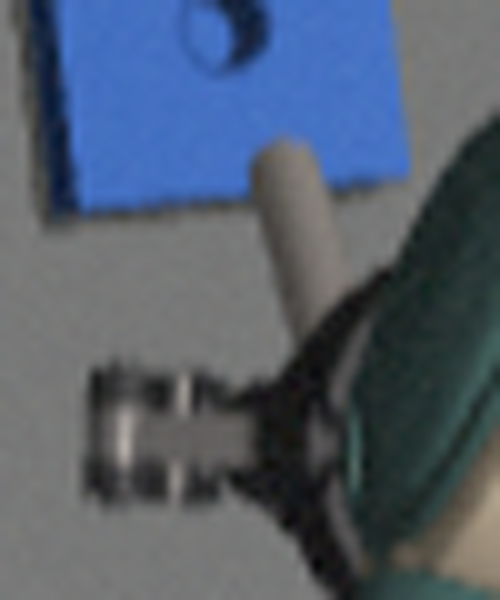

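```bash
python3 - <<'E'
from cell import *;from h import *
np.set_printoptions(precision=4,suppress=True)
T=cam(camera_info("top"));S=cam(camera_info("side"))
s=read_state();R=Ro.from_euler('xyz',s["eef_rot"],degrees=True).as_matrix()
g=s["eef_pos"]-.0187*R[:,0]
def pl(c,uv):
    t,d=ray(c,uv);n=R[:,1];k=((g-t)@n)/(d@n);p=t+k*d
    return p,-((p-g)@R[:,0])*1000,((p-g)@R[:,2])*1000
tip=pl(S,[308.5,239.1]);q=pl(S,[286.2,214.4])
print(tip,q,np.degrees(np.arctan2(tip[2]-q[2],q[1]-tip[1])),np.hypot(tip[2]-q[2],q[1]-tip[1]))
print(tri([T,S],[[418.25,209.55],[308.5,239.1]]))
print(plane(T,[418.25,209.55],tip[0][2]))
E
```

```text
(array([ 0.4839, -0.1118,  0.1335]), np.float64(-96.63120201358383), np.float64(63.24025106619449)) (array([ 0.442 , -0.109 ,  0.2023]), np.float64(-28.01072924041374), np.float64(21.01673665349811)) 31.604795756449803 80.57043162955351
(array([ 0.4844, -0.1131,  0.135 ]), array([ 0.0118,  0.2589,  0.2396, -0.0229]))
[ 0.485  -0.1134  0.1335]
```

```bash
python3 -m inch '{"claw":[15,15,15,15,15,15,15,15,15,15],"dp":[[-15,10,0],[-25,45,-3],[-25,85,-6],[-25,125,-9],[-25,165,-12],[-25,205,-15],[-25,245,-18],[-25,285,-21],[-25,320,-24],[-25,349,-26]],"yaw":[0,0,0,0,0,0,0,0,0,0]}' 35
python3 -m inch '{"claw":[15,15,15,15],"dp":[[0,0,0],[5,0,0],[10,0,0],[10,0,0]],"yaw":[0,0,0,0]}' 35
python3 tilt.py j; python3 - <<'E'
import cv2
a=cv2.imread("pics/j_full.png");b=cv2.imread("pics/j_top.png")
cv2.imwrite("pics/j1.png",cv2.resize(a[105:200,270:350],None,fx=6,fy=6,interpolation=cv2.INTER_CUBIC))
cv2.imwrite("pics/j2.png",cv2.resize(b[165:245,225:315],None,fx=6,fy=6,interpolation=cv2.INTER_CUBIC))
E
```

```text
time: 8.5
eef_pos: [0.4186, 0.2438, 0.2363]
eef_rot: [-159.9, 89.8, -163.6]
contact_force: [0.2, -0.2, -0.9]
gripper_width: 0.025
time: 8.9
eef_pos: [0.4188, 0.2406, 0.2264]
eef_rot: [-148.4, 89.8, -152.3]
contact_force: [0.0, -0.7, -1.5]
gripper_width: 0.0255
8.9 [0.41875256 0.24060149 0.22640317] [-148.37894008   89.81922072 -152.31298197] 0.025535508716336676 [ 0.01584101 -0.72782365 -1.46060951]
26 [[334.0, 250.0], [390.0, 340.0], [415.0, 381.0]] tip [0.4704 0.2371 0.139 ]
28 [[335.0, 249.0], [395.0, 338.0], [422.0, 378.0]] tip [0.4741 0.2368 0.1409]
30 [[337.0, 248.0], [401.0, 336.0], [429.0, 375.0]] tip [0.4777 0.2366 0.1429]
32 [[339.0, 247.0], [406.0, 333.0], [435.0, 372.0]] tip [0.4812 0.2363 0.145 ]
34 [[341.0, 246.0], [410.0, 330.0], [442.0, 368.0]] tip [0.4846 0.2361 0.1473]
offset 216 68
```

View pics/j1.png

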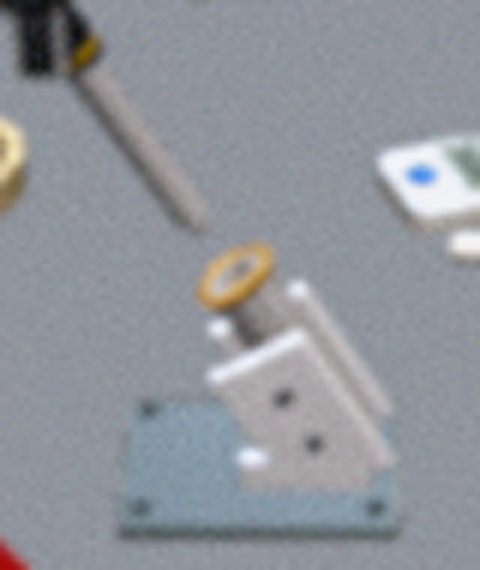

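View pics/j2.png

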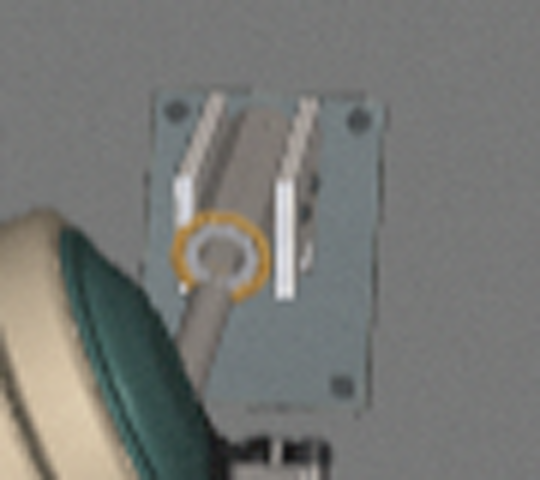

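View pics/j_w.png

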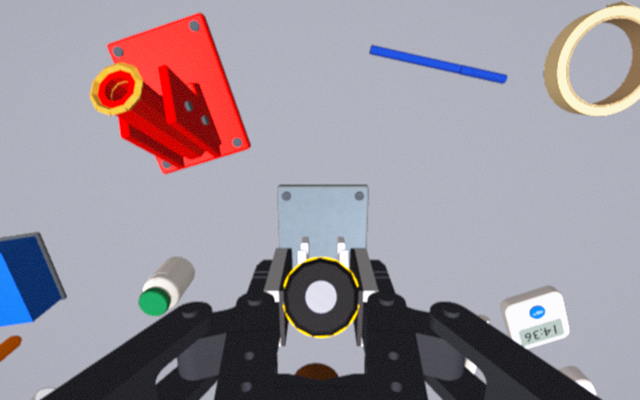

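```bash
python3 - <<'E'
from cell import *;from h import *
np.set_printoptions(precision=4,suppress=True)
T=cam(camera_info("top"));S=cam(camera_info("side"))
M,_=tri([T,S],[[261.5,207.3],[309.1,150.4]]);print("M",M,_)
t1,_=tri([T,S],[[261.6,206.3],[302.6,140.9]]);print("tip",t1,_)
s=read_state();R=Ro.from_euler('xyz',s["eef_rot"],degrees=True).as_matrix()
print("heading",np.degrees(np.arctan2(R[1,1],R[0,1])))
for th in (28,30,32):
  for psi in (-4,):
    a=np.array([-np.sin(np.radians(th))*np.cos(np.radians(psi)),-np.sin(np.radians(th))*np.sin(np.radians(psi)),np.cos(np.radians(th))])
    q=proj(S,[M,M+.12*a]);d=q[1]-q[0];print(th,"side slope dx/dy",d[0]/d[1]); q=proj(T,[M,M+.1*a]);print("top",q[1]-q[0])
    dv=t1-M; print("along",dv@a,"perp in plane",(dv-a*(dv@a)))
tr=s["eef_pos"]+R@np.array([.0785,-.0005,.0635]);print("tip by kin",tr)
E
```

```text
M [0.4965 0.2365 0.1171] [-0.0126 -0.3514 -0.4174  0.0434]
tip [0.4898 0.231  0.1523] [ 0.1039  2.7489  3.2985 -0.337 ]
heading 86.06456030931314
28 side slope dx/dy 0.6647168280486989
top [-7.6127 20.1903]
along 0.0340076717967186 perp in plane [ 0.0092 -0.0066  0.0051]
30 side slope dx/dy 0.7192586572210374
top [-7.5836 21.6794]
along 0.03360496753787991 perp in plane [ 0.0101 -0.0066  0.0061]
32 side slope dx/dy 0.7760279795723124
top [-7.5446 23.1352]
along 0.03316132080254473 perp in plane [ 0.0108 -0.0067  0.007 ]
tip by kin [0.4829 0.2363 0.1493]
```

```bash
python3 - <<'E'
from cell import *;from h import *
import cv2
np.set_printoptions(precision=4,suppress=True)
T=cam(camera_info("top"));S=cam(camera_info("side"))
s=read_state();R=Ro.from_euler('xyz',s["eef_rot"],degrees=True).as_matrix()
tr=s["eef_pos"]+R@np.array([.0785,-.0005,.0635])
print(proj(S,tr),proj(T,tr))
# intersect with tool plane
t,d=ray(S,[302.6,140.9]);n=R[:,1]
for off in(-.001,0): k=((s["eef_pos"]+off*n-t)@n)/(d@n);p=t+k*d;print(p,R.T@(p-s["eef_pos"]),proj(T,p))
b=cv2.imread("pics/j_top.png")
cv2.imwrite("pics/j3.png",cv2.resize(b[190:235,240:285],None,fx=12,fy=12,interpolation=cv2.INTER_CUBIC))
b=cv2.imread("pics/j_full.png")
cv2.imwrite("pics/j4.png",cv2.resize(b[115:165,280:330],None,fx=11,fy=11,interpolation=cv2.INTER_CUBIC))
E
```

```text
[303.2877 140.5363] [259.4898 212.2701]
[0.4811 0.2359 0.1485] [ 0.0793 -0.001   0.0617] [259.7171 213.1315]
[0.4811 0.2369 0.1478] [ 0.08   -0.      0.0616] [259.3033 213.1488]
```

View pics/j3.png

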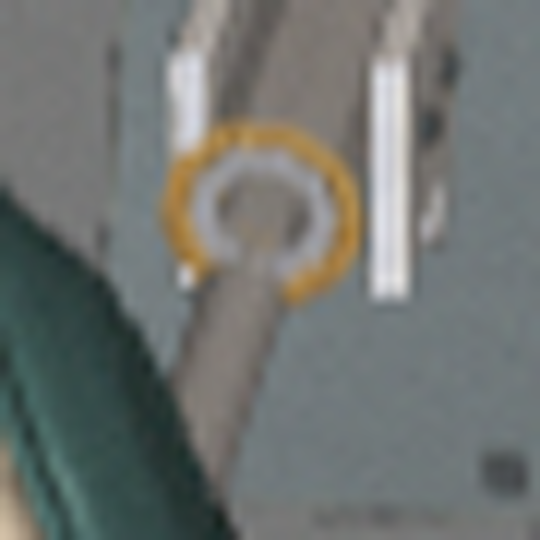

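View pics/j4.png

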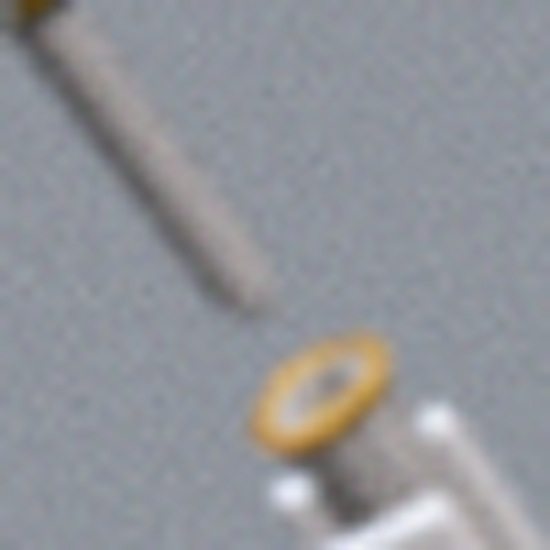

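```bash
python3 - <<'E'
from cell import *;from h import *
np.set_printoptions(precision=4,suppress=True)
S=cam(camera_info("side"))
s=read_state();R=Ro.from_euler('xyz',s["eef_rot"],degrees=True).as_matrix();n=R[:,1];e=R[:,2]
P=s["eef_pos"]+.0013*n
def pl(uv,off=0):
    t,d=ray(S,uv);k=((P+off*n-t)@n)/(d@n);return t+k*d
# j4 crop coords scale 11
g=lambda x,y:np.array([(x+.5)/11-.5+280,(y+.5)/11-.5+115])
M=pl(g(322,393)); tip=pl(g(254,298),-.0013); ax=pl(g(50,28),-.0013)
v=ax-tip;print("M",M,"tip",tip,"rod tilt",np.degrees(np.arctan2(-v@e,v[2])),np.linalg.norm(v))
a=-.5*e+np.array([0,0,.866]);d=tip-M
b=.866*e+np.array([0,0,.5])
print("along",d@a,"perp(b: +e/up)",d@b)
for dd in(0,.0015): print("kin perp vs tri M", (s["eef_pos"]+R@np.array([.079,0,.0625])-np.array([.4965,.2365,.1175+dd]))@b)
E
```

```text
M [0.4969 0.2371 0.1172] tip [0.4811 0.2369 0.1455] rod tilt 31.317310127784665 0.08615315862297973
along 0.03234134223820925 perp(b: +e/up) 0.0005572905995882222
kin perp vs tri M 0.0030699233082161995
kin perp vs tri M 0.002320014431038252
```

```bash
python3 -m inch '{"claw":[15,15,15,15,15,15],"dp":[[5,0.7,2],[10,1.4,4.5],[15,1.4,8],[21.3,1.4,11],[21.3,1.4,11],[21.3,1.4,11]],"yaw":[0,0,0,0,0,0]}' 35
python3 tilt.py k|head -1; python3 - <<'E'
import cv2
b=cv2.imread("pics/k_top.png");c=cv2.imread("pics/k_full.png")
r=lambda i:cv2.resize(i,(400,400),interpolation=cv2.INTER_CUBIC)
cv2.imwrite("pics/k4.png",cv2.hconcat([r(c[120:165,285:330]),r(b[190:235,240:285])]))
E
```

```text
time: 9.65
eef_pos: [0.4305, 0.2425, 0.2061]
eef_rot: [-159.0, 90.0, -162.8]
contact_force: [-0.0, 0.6, -0.3]
gripper_width: 0.0256
9.65 [0.43053175 0.24254429 0.20612434] [-158.96793543   89.95053624 -162.82621799] 0.025563339783517908 [-0.00962243  0.57198153 -0.30166268]
```

View pics/k4.png

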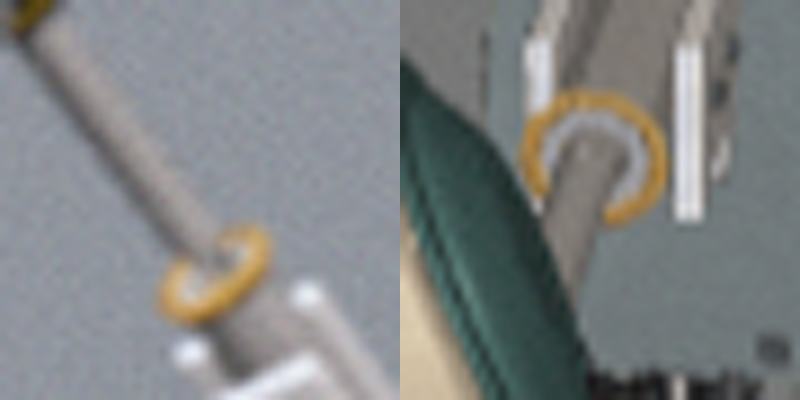

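View pics/k_w.png

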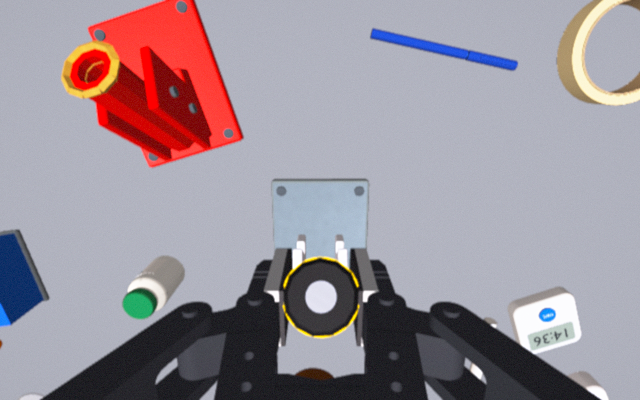

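```bash
python3 -m inch '{"claw":[15,15,15,15,15,15],"dp":[[3,0,1.7],[6,0,3.5],[9,0,5.2],[12,0,7],[12,0,7],[12,0,7]],"yaw":[0,0,0,0,0,0]}' 35
python3 tilt.py l|head -1; python3 - <<'E'
import cv2
b=cv2.imread("pics/l_top.png");c=cv2.imread("pics/l_full.png")
r=lambda i:cv2.resize(i,(400,400),interpolation=cv2.INTER_CUBIC)
cv2.imwrite("pics/l4.png",cv2.hconcat([r(c[120:165,285:330]),r(b[190:235,240:285])]))
E
```

```text
time: 10.4
eef_pos: [0.4374, 0.242, 0.1942]
eef_rot: [-156.3, 89.9, -160.2]
contact_force: [-1.1, 0.2, -1.8]
gripper_width: 0.0253
10.4 [0.43735934 0.2420053  0.19418843] [-156.32905751   89.94652999 -160.18707094] 0.025257216617277273 [-1.06549275  0.19255774 -1.79054515]
```

View pics/l4.png

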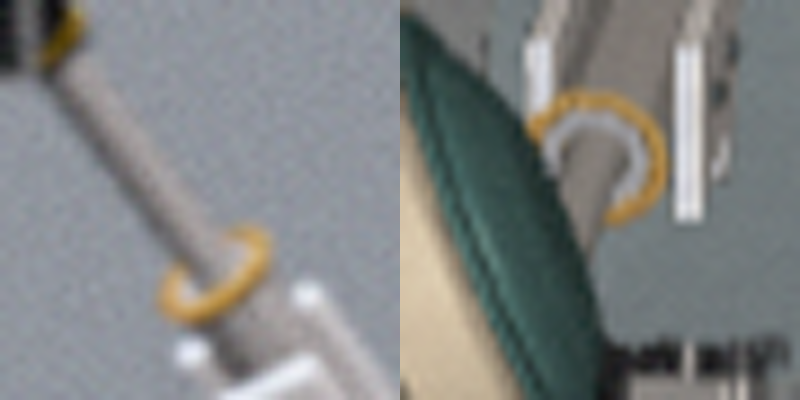

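```bash
python3 -m inch '{"claw":[15,15,15,15,15],"dp":[[2,0,1.2],[4,0,2.4],[6,0,3.5],[6,0,3.5],[6,0,3.5]],"yaw":[0,0,0,0,0]}' 35
python3 -m inch '{"claw":[15,15,15,15,15],"dp":[[2,0,1.2],[4,0,2.4],[6,0,3.5],[6,0,3.5],[6,0,3.5]],"yaw":[0,0,0,0,0]}' 35
```

```text
time: 11.05
eef_pos: [0.441, 0.2418, 0.1882]
eef_rot: [-147.3, 90.0, -151.1]
contact_force: [-1.5, -0.1, -2.8]
gripper_width: 0.025
time: 11.55
eef_pos: [0.4446, 0.2416, 0.1822]
eef_rot: [-132.8, 90.0, -136.7]
contact_force: [-1.1, -1.3, -3.4]
gripper_width: 0.0251
```

```bash
python3 -m inch '{"claw":[15,15,15,15,15],"dp":[[2,0,1.2],[4,0,2.4],[6,0,3.5],[6,0,3.5],[6,0,3.5]],"yaw":[0,0,0,0,0]}' 35
python3 tilt.py m|head -1; python3 - <<'E'
import cv2
b=cv2.imread("pics/m_top.png");c=cv2.imread("pics/m_full.png")
r=lambda i:cv2.resize(i,(400,400),interpolation=cv2.INTER_CUBIC)
cv2.imwrite("pics/m4.png",cv2.hconcat([r(c[110:165,280:335]),r(b[190:235,240:285])]))
E
```

```text
time: 12.05
eef_pos: [0.4482, 0.2414, 0.1762]
eef_rot: [-103.8, 90.0, -107.6]
contact_force: [-1.6, -1.3, -2.6]
gripper_width: 0.0253
12.05 [0.44815849 0.24137139 0.17623403] [-103.79163831   89.99373364 -107.64582898] 0.02532809490304046 [-1.63298776 -1.33102168 -2.6291857 ]
```

View pics/m4.png

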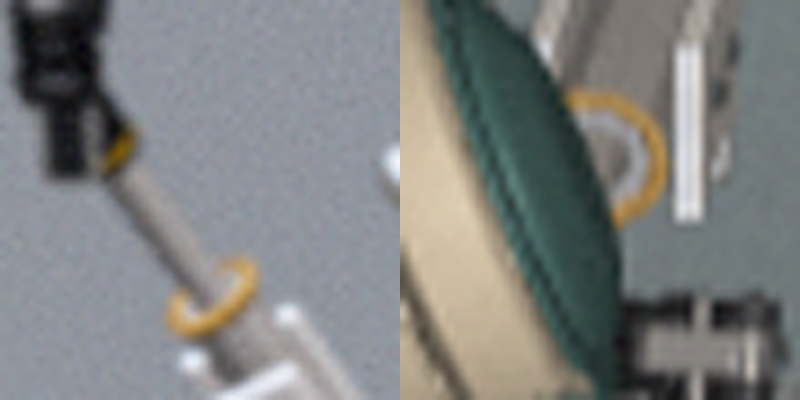

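View pics/m_w.png

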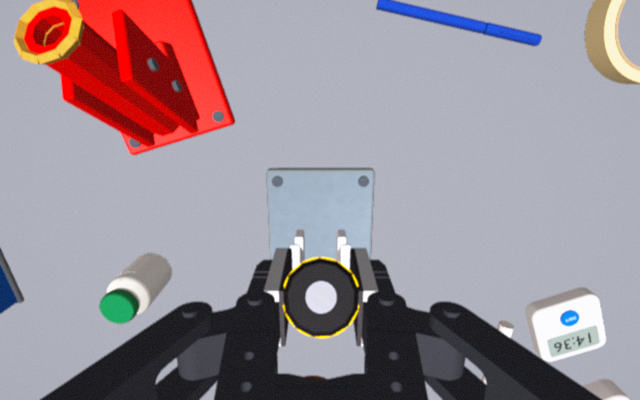

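```bash
for i in 1; do python3 -m inch '{"claw":[15,15,15,15,15],"dp":[[1.3,0,0.75],[2.6,0,1.5],[3.5,0,2],[3.5,0,2],[3.5,0,2]],"yaw":[0,0,0,0,0]}' 50; done
python3 -m inch '{"claw":[15,15,15,15,15],"dp":[[1.3,0,0.75],[2.6,0,1.5],[3.5,0,2],[3.5,0,2],[3.5,0,2]],"yaw":[0,0,0,0,0]}' 50
python3 -m inch '{"claw":[15,15,15,15,15],"dp":[[1.3,0,0.75],[2.6,0,1.5],[3.5,0,2],[3.5,0,2],[3.5,0,2]],"yaw":[0,0,0,0,0]}' 50
python3 -m inch '{"claw":[15,15,15,15,15],"dp":[[1.3,0,0.75],[2.6,0,1.5],[3.5,0,2],[3.5,0,2],[3.5,0,2]],"yaw":[0,0,0,0,0]}' 50
```

```text
time: 12.7
eef_pos: [0.45, 0.2413, 0.1729]
eef_rot: [174.5, 90.0, 170.7]
contact_force: [-2.3, -1.4, -1.6]
gripper_width: 0.0253
time: 13.2
eef_pos: [0.4521, 0.2412, 0.1693]
eef_rot: [26.6, 90.0, 22.8]
contact_force: [-1.3, -1.4, -2.5]
gripper_width: 0.025
time: 13.7
eef_pos: [0.4541, 0.241, 0.1659]
eef_rot: [13.1, 90.0, 9.3]
contact_force: [-2.1, -1.5, -1.9]
gripper_width: 0.0246
time: 14.2
eef_pos: [0.4558, 0.241, 0.1628]
eef_rot: [147.3, 90.0, 143.5]
contact_force: [-5.9, -1.4, 2.7]
gripper_width: 0.025
```

Plug contact: the axial force is about 6 N. Pushing on in small steps and watching for the stop.

```bash
python3 -m inch '{"claw":[15,15,15,15,15],"dp":[[1.3,0,0.75],[2.6,0,1.5],[4.3,0,2.5],[4.3,0,2.5],[4.3,0,2.5]],"yaw":[0,0,0,0,0]}' 50
python3 -m inch '{"claw":[15,15,15,15,15],"dp":[[1.3,0,0.75],[2.6,0,1.5],[4.3,0,2.5],[4.3,0,2.5],[4.3,0,2.5]],"yaw":[0,0,0,0,0]}' 50
python3 -m inch '{"claw":[15,15,15,15,15],"dp":[[1.3,0,0.75],[2.6,0,1.5],[4.3,0,2.5],[4.3,0,2.5],[4.3,0,2.5]],"yaw":[0,0,0,0,0]}' 50
python3 tilt.py n|head -1; python3 - <<'E'
import cv2
c=cv2.imread("pics/n_full.png")
cv2.imwrite("pics/n4.png",cv2.resize(c[105:175,270:340],(560,560),interpolation=cv2.INTER_CUBIC))
E
```

```text
time: 14.7
eef_pos: [0.4584, 0.2408, 0.1584]
eef_rot: [142.8, 90.0, 139.0]
contact_force: [-5.4, -0.8, 3.0]
gripper_width: 0.0249
time: 15.2
eef_pos: [0.4609, 0.2406, 0.154]
eef_rot: [116.4, 90.0, 112.5]
contact_force: [-4.3, -1.3, 2.6]
gripper_width: 0.0249
time: 15.7
eef_pos: [0.4635, 0.2404, 0.1496]
eef_rot: [123.6, 90.0, 119.7]
contact_force: [-3.7, -1.1, 2.7]
gripper_width: 0.025
15.7 [0.46346845 0.24043138 0.14960061] [123.59040284  89.99068357 119.73514671] 0.024964781670729384 [-3.69083974 -1.09153843  2.66566535]
```

View pics/n4.png

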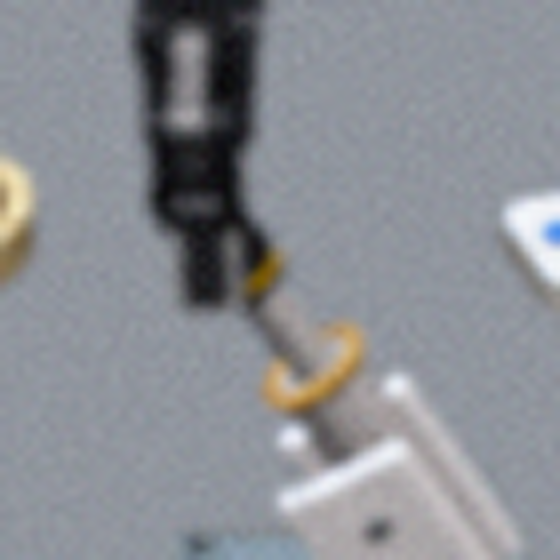

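```bash
python3 -m inch '{"claw":[15,15,15,15],"dp":[[1.3,0,0.75],[2.6,0,1.5],[3.5,0,2],[3.5,0,2]],"yaw":[0,0,0,0]}' 50
python3 -m inch '{"claw":[15,15,15],"dp":[[1.3,0,0.75],[1.7,0,1],[1.7,0,1]],"yaw":[0,0,0]}' 50
python3 -m inch '{"claw":[15,15,15],"dp":[[1.3,0,0.75],[1.7,0,1],[1.7,0,1]],"yaw":[0,0,0]}' 50
```

```text
time: 16.25
eef_pos: [0.4655, 0.2403, 0.1461]
eef_rot: [134.7, 90.0, 130.8]
contact_force: [-3.7, -0.8, 2.3]
gripper_width: 0.0248
time: 16.55
eef_pos: [0.4664, 0.2402, 0.1445]
eef_rot: [143.8, 90.0, 140.0]
contact_force: [-5.0, -1.5, 2.8]
gripper_width: 0.0251
time: 16.85
eef_pos: [0.4674, 0.2402, 0.1428]
eef_rot: [148.3, 90.0, 144.5]
contact_force: [-4.1, -1.5, 2.1]
gripper_width: 0.0248
```

```bash
python3 -m inch '{"claw":[15,15,15],"dp":[[0.9,0,0.5],[0.9,0,0.5],[0.9,0,0.5]],"yaw":[0,0,0]}' 50
python3 -m inch '{"claw":[15,15,15],"dp":[[0.9,0,0.5],[0.9,0,0.5],[0.9,0,0.5]],"yaw":[0,0,0]}' 50
```

```text
time: 17.15
eef_pos: [0.4679, 0.2401, 0.1419]
eef_rot: [143.0, 90.0, 139.1]
contact_force: [-4.2, -1.0, 3.3]
gripper_width: 0.0246
time: 17.45
eef_pos: [0.4684, 0.2401, 0.141]
eef_rot: [130.4, 90.0, 126.5]
contact_force: [-4.3, -1.7, 2.0]
gripper_width: 0.0249
```

```bash
python3 -m inch '{"claw":[15,15,15],"dp":[[0.9,0,0.5],[0.9,0,0.5],[0.9,0,0.5]],"yaw":[0,0,0]}' 50
```

```text
time: 17.75
eef_pos: [0.4689, 0.2401, 0.1401]
eef_rot: [120.1, 90.0, 116.2]
contact_force: [-4.3, -0.9, 3.4]
gripper_width: 0.0251
```

```bash
python3 -m inch '{"claw":[15,15,15],"dp":[[0.9,0,0.5],[0.9,0,0.5],[0.9,0,0.5]],"yaw":[0,0,0]}' 50
```

```text
time: 18.05
eef_pos: [0.4693, 0.2401, 0.1394]
eef_rot: [150.9, 90.0, 147.1]
contact_force: [-5.8, -1.6, 4.2]
gripper_width: 0.0248
```

```bash
python3 -m inch '{"claw":[15,15,15],"dp":[[0.4,0,0.25],[0.4,0,0.25],[0.4,0,0.25]],"yaw":[0,0,0]}' 50
```

```text
time: 18.35
eef_pos: [0.4693, 0.2401, 0.1394]
eef_rot: [158.7, 90.0, 154.8]
contact_force: [-7.7, -0.9, 6.6]
gripper_width: 0.0253
```

```bash
python3 -m inch '{"claw":[15,15,15],"dp":[[0.4,0,0.25],[0.4,0,0.25],[0.4,0,0.25]],"yaw":[0,0,0]}' 50
```

```text
time: 18.65
eef_pos: [0.4693, 0.2401, 0.1393]
eef_rot: [160.5, 89.9, 156.6]
contact_force: [-7.9, -2.3, 8.9]
gripper_width: 0.0248
```

Firm stop found: the TCP stands still while the axial force climbs to about 12 N. I'll relax the push, open and retreat.

```bash
python3 -m inch '{"claw":[15,15,15,50,85,85,85,85],"dp":[[-0.6,0,-0.4],[-0.6,0,-0.4],[-0.6,0,-0.4],[-0.6,0,-0.4],[-0.6,0,-0.4],[-0.6,0,-0.4],[-0.6,0,-0.4],[-0.6,0,-0.4]],"yaw":[0,0,0,0,0,0,0,0]}'
python3 tilt.py o|head -1; python3 - <<'E'
import cv2
c=cv2.imread("pics/o_full.png")
cv2.imwrite("pics/o4.png",cv2.resize(c[105:175,270:340],(560,560),interpolation=cv2.INTER_CUBIC))
E
```

```text
time: 19.45
eef_pos: [0.4701, 0.2401, 0.1389]
eef_rot: [24.9, 89.9, 21.0]
contact_force: [1.1, 0.5, -0.9]
gripper_width: 0.0851
19.45 [0.47009356 0.24013647 0.13890424] [24.85900089 89.9484011  21.00618786] 0.08511542810646494 [ 1.10546816  0.53199039 -0.87022987]
```

View pics/o4.png

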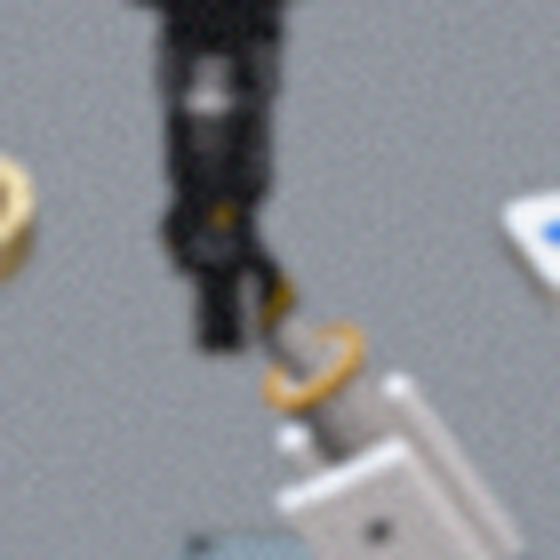

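View pics/o_w.png

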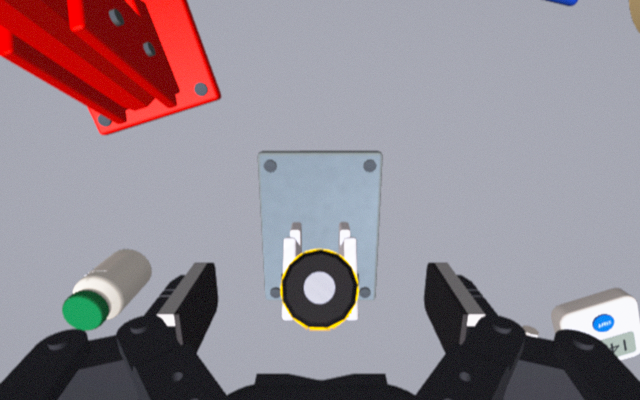

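Released cleanly, with the probe standing free between the open fingers. Retreating straight up.

```bash
python3 -m inch '{"claw":[85,85,85,85,85,85,85],"dp":[[-20,0,0],[-45,0,-3],[-80,0,-10],[-120,0,-40],[-130,0,-90],[-130,0,-120],[-130,0,-120]],"yaw":[0,0,0,0,0,0,0]}'
python3 tilt.py p|head -1; python3 - <<'E'
import cv2
c=cv2.imread("pics/p_full.png");b=cv2.imread("pics/p_top.png")
cv2.imwrite("pics/p4.png",cv2.hconcat([cv2.resize(c[105:175,270:340],(400,400),interpolation=cv2.INTER_CUBIC),cv2.resize(b[170:240,230:300],(400,400),interpolation=cv2.INTER_CUBIC)]))
E
```

```text
time: 20.3
eef_pos: [0.346, 0.2479, 0.2698]
eef_rot: [123.7, 89.9, 120.0]
contact_force: [0.1, 0.7, -0.5]
gripper_width: 0.085
20.3 [0.34597277 0.24790151 0.26980169] [123.70393273  89.93980859 119.98448829] 0.08502322595603588 [ 0.06511748  0.7495341  -0.45855291]
```

View pics/p4.png

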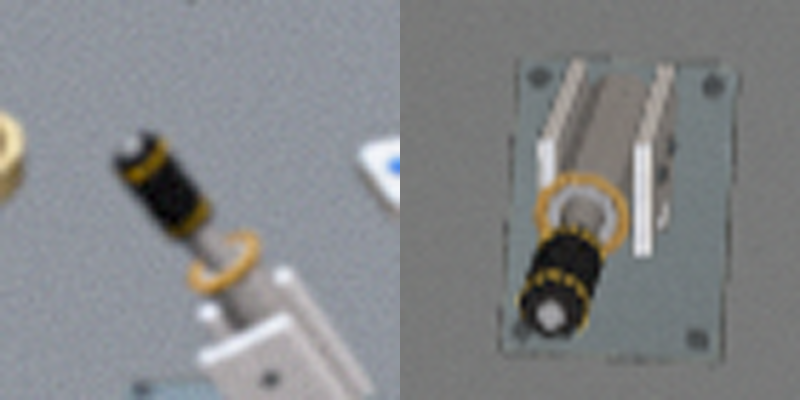

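View pics/p_full.png

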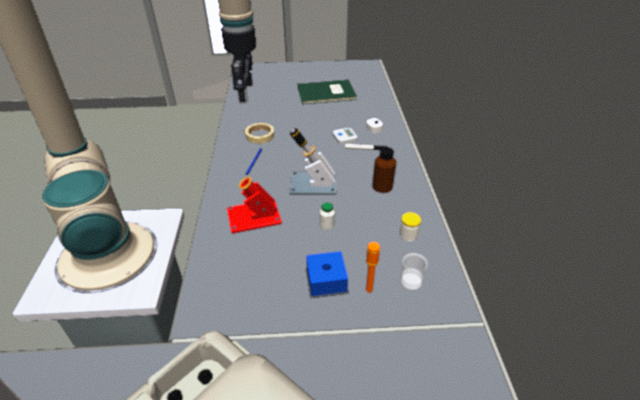

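```bash
python3 - <<'E'
from cell import *;from h import *
T=cam(camera_info("top"));S=cam(camera_info("side"));k=400/70
p,r=tri([T,S],[[230+150.5/k-.5,170+313.5/k-.5],[270+132.5/k-.5,105+147.5/k-.5]])
M=np.array([.4965,.2365,.1175]);d=p-M;print(p,r,"len out",np.linalg.norm(d),"tip depth",143-1000*np.linalg.norm(d),"tilt",np.degrees(np.arccos(d[2]/np.linalg.norm(d))),np.degrees(np.arctan2(d[1],d[0])))
E
```

```text
[0.4561162  0.23967078 0.17955662] [-0.00485935 -0.09278968 -0.11353655  0.01016515] len out 0.07410755523385616 tip depth 68.89244476614384 tilt 33.13490106648939 175.51056365698307
```

```bash
python3 -c "
from cell import *
print(job_done(), read_state()['time'])"
```

```text
the job is handed in; nothing more can be done
the job is handed in; nothing more can be done
```

The probe is seated in the grey station's well and released, and the job is handed in; the last clock reading before that was about 20 s of the 40 s allowed. The tool could only point straight down, so I pivoted the black-handled probe to about 30° in the grasp, using the rim of the parking hole. I then slid it along the well's axis onto the plug and pushed in small steps.

**Stop:** The TCP stood still while the axial force rose from about 6 N to about 12 N, well below the 26 N at which the stop gives. The tip had travelled about 27–30 mm since first touching the plug. Neither joint can be read directly, so "home" is inferred from this force and motion.

**Last checks:**
- **Depth:** by triangulation the tip is about 69 mm below the mouth, inside the 50–74 mm range.
- **Release:** the gripper is open and well away, and the contact force is back to noise.
- **Bystanders:** in the last side picture the bottles and beaker look unmoved.

**Disagreement:** the final picture gave a lean of about 33° instead of 30°. The bore allows only about 1.7° of play at that depth, so I put this down to the short measuring baseline and the 2 mm calibration.

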